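# Clear the tin aside and hold the spice bay's lid open

## Robot

A 6-joint arm with a two-finger parallel gripper is mounted at the origin on the work surface. World frame = base frame: x ahead of the robot, y to its left, z up, the work surface at z = 0. Lengths are in m, angles in rad, forces in N, time in s.
With the tool pointing down it reaches from about 0.35 to 0.925 m from the base axis. Payload 6.4 kg.
Tool frame: the origin (TCP) lies midway between the tips of the shut fingers; the grasp point (between the pads) lies 19 mm behind it; z points along the fingers, x is the direction in which the jaws open and shut, and the axes are right-handed (so a half turn about z gives the same grasp; the last joint's range is limited). The gripper opens to 94 mm and grips with 3 to 60 N. Pads are 16 mm wide; open, the fingers measure 119 mm over their backs; the gripper's body (75 mm by 177 mm) begins 78 mm behind the grasp point.
Start: joints at [-1.413, 0.245, 1.558, -0, 1.339, -0.174], TCP at [0.212, -0.615, 0.205] pointing down, gripper open.
Joint ranges: [-3.13, 3.13], [-1.02, 2.26], [0.13, 2.54], [-0.95, 4.09], [0.21, 2.88], [-2.74, 2.74]. Speed limits (rad/s): [2.57, 2.57, 3.14, 3.14, 3.14, 3.14].

## Interface

Orientations are given as a unit quaternion [x, y, z, w].
In Python, from station import bot gives the robot as it stands.
- The arm moves only by the tool drive_tool, never from a script. Its arguments are lists of equal length, an entry for each row: "slide": the shift along the tool's x, y, z scaled (see below), a list of three; "turn": the turn, a rotation vector about the tool's x, y, z scaled (see below), a list of three; "hand": the opening, from -1 (shut) to 1 (fully open). A call has 1 to 5 rows; each row shifts and turns the commanded pose from where the row before left it, along the tool's axes as they then stand; what a row does not reach is not made up. The controller multiplies each number of a shift by 800 mm and each number of a turn by 180 degrees. A row lasts 1/10 s, in which the tool goes at most 50 mm and 8.59 degrees, less where a joint would pass 70% of its speed; a pose out of reach is approached as far as the arm can. A call with a number of a shift or a turn outside -1 to 1 is refused whole. A call with a gripper value outside its range is refused whole. The fingers move at their own pace and stop on an object; "newtons" is the grip in N (left out, the last holds). Time passes only in rows, so rows that do not move let the fingers close. It gives the time, the measured TCP pose, the force and the opening at its end, in the units of the state.
- bot.get_state(): the state, without advancing time (a new reading comes with each control period).
- bot.read_camera(name): name is "scene" or "top"; returns the picture (384x512x3 uint8, red, green, blue); there is no depth.
- bot.calibration(name): a dict with "fx", "fy", "cx", "cy" (pixels), "k1" (the pictures are not rectified: a ray, as slopes to the right and down, at radius r is drawn at 1 + k1 r^2 times it, then the intrinsics apply), "R" (3x3) and "t" (3): a world point X has camera coordinates R X + t. Camera axes: x right, y down, z forward; pixel columns grow to the right and rows downward; lengths in m; the calibration is good to about 2 mm. A picture is of the moment at which its call begins. calibration takes no time and is no camera call.
- bot.sign_off(): hands the job in, once; it reports no verdict.
Trained networks look in the newest picture that a camera, given by its name, has taken for a name from the list of things; names that differ only in an ending like _2 or _b are one class to them, and where a whole thing is asked for, a point or a joint stands for the part that bears it (a point fixed in the world has none). Each returns a list of dicts, best first, with "score" (0 to 1); they miss things now and then, are a little off and sometimes report something else, mostly with a low value. They report only what shows in the picture. A call takes as long as a camera call. They do not tell look-alikes from the thing itself.
- bot.masks_of(camera, query): "region" (384x512 bool, what is visible of it) and "box" ([left, top, width, height] in pixels, round what is visible of it).
The state is a dict: "t": time; "qpos": joint angles; "joint_vel": joint speeds; "effort": joint torques, N m; "tcp_pos": TCP position; "tool_rot": TCP orientation; "wrist_force": force on the tool from outside, world axes, zero at the start; "torque": the same for the moment, N m; "grip_width": finger opening in m.
Only numpy, scipy, OpenCV 4.12 (cv2) and the standard library are available. Lean on these libraries where they do the work, as an engineer would, in place of code of your own. Each camera call takes 0.05 s, during which the arm holds its last target.

## Task

The round tin stands in front of the pull of the clear acrylic bay: first slide it sideways along the front step, without lifting it off the step, until it stands inside the other black ring, the free one drawn to the side. Then raise the bay's falling lid by its T-shaped pull until it is open 45 degrees from shut (within about 6 degrees), and finish while still holding it there with the fingers; do not let go, because it falls shut. Leave the spice tubes, the scoop and the spoon where they are.

Things in the scene. Friction and masses are not known exactly. Their poses are not given: they have to be found in the camera images.
- insert: fixed clear acrylic spice insert in a grey drawer (walls 74 mm high). Origin on the drawer floor (6 mm above the counter) under the centre of the middle ring; x to the back, y left along the step, z up. Front step: flat, top at z = 20 mm, x -52 to 68, y -200 to 200 mm. Behind it the bay with the lid (x 68 to 198, y -70 to 70, rim z 70 mm); beside the bay two tiers (z 45, 70 mm) with tubes.
- tin: loose round aluminium tin, 60 mm diameter, 51.5 mm tall to its flat lid, with a small press button (20 mm diameter, 4 mm high) on top, about 0.14 kg; origin at the centre of its underside, z up. Starts standing on the front step in or near the ring in front of the pull, its edge only some 4 mm from the pull's bar.
- mark: the free ring: a thin black circle, 82 mm diameter (flat, nothing to bump into), on the front step's top, 138 to 152 mm to the left or right of the middle ring of the same size; origin at its centre on the step's top. The scoop lies on the other side.
- lid (a joint): opening angle, in rad, of the clear lid (142 mm wide, 4 mm thick, steel front edge 132 mm from the hinge, about 0.16 kg with its pull): 0 = shut and level, grows as the front edge rises, stop at 1.3; 45 degrees = 0.785. No latch or spring; the lid's weight shuts it from any angle.
- pull (a point): centre of the pull's crossbar: round steel bar, 12 mm thick, 30 mm long, parallel to the hinge, 158 mm from the hinge line and level with it when shut, on a flat stem (10 x 5 mm) 26 mm in front of the lid's front edge. Its ends are free: fingers from above can pinch it end to end (30 mm) and it turns between them as the lid rises. Shut, 52 mm of free height below its centre.
- hinge (a point): fixed middle of the lid's hinge line, at insert x = 198 mm, y = 0, 72 mm above the insert's origin; the line runs along the insert's y axis.
- tube0: bystander: glass spice tube, 30 mm across with a 32 mm stainless cap, 122 mm tall, standing loose on a stepped tier (lower, left); origin at the centre of its underside. Leave it where it is.
- tube1: bystander: glass spice tube, 30 mm across with a 32 mm stainless cap, 122 mm tall, standing loose on a stepped tier (upper, left); origin at the centre of its underside. Leave it where it is.
- tube2: bystander: glass spice tube, 30 mm across with a 32 mm stainless cap, 122 mm tall, standing loose on a stepped tier (lower, right); origin at the centre of its underside. Leave it where it is.
- tube3: bystander: glass spice tube, 30 mm across with a 32 mm stainless cap, 122 mm tall, standing loose on a stepped tier (upper, right); origin at the centre of its underside. Leave it where it is.
- scoop: bystander: silicone pinch scoop, about 88 mm long (along its y) and 40 mm wide, 18 mm tall, lying on the front step on the side without the free ring; origin at the underside near its middle. Leave it where it is.
- spoon: bystander: short birch spoon, about 145 mm long (along its x), lying on the drawer floor left of the insert; origin at the underside. Leave it where it is.
Not all that is in view belongs to the job. What is shaped like the tin but blue or orange is not meant.

How it is judged:
By the outcome, as a careful person would: the job done as asked, in the order asked, and still so for the second after the job is handed in, while the arm keeps its last pose, push and grip.
It also fails if it takes over 51 s, if anything falls off the work surface, if the arm or the gripper's body presses on something with over 40 N, if the wrist force passes 120 N, or if a joint passes its speed limit or range.

## Working session

There is one attempt and no reset: what is moved stays moved. The work goes in short steps, Python scripts to look and compute and a tool call to move; the robot and the scene stay as the last step left them, time stands still between calls to the robot, and variables do not carry over. Pictures are saved under pics/ and viewed, and the job is handed in when it is done.

Besides the shell and the picture viewer there is one more tool, called as name(argument=value, ...), one argument or row to a line, values as JSON. drive_tool: Moves the arm, as the interface text tells. Its arguments: {"type":"object","properties":{"slide":{"type":"array"},"turn":{"type":"array"},"hand":{"type":"array"},"newtons":{"type":"number"}},"required":["slide","turn","hand"]}

```bash
mkdir -p pics; ls
cat > h.py <<'E'
import numpy as np,cv2
from station import bot
def snap(cam,name,crop=None,s=1):
    im=bot.read_camera(cam); o=im
    if crop: l,t,w,h=crop; o=im[t:t+h,l:l+w]
    o=cv2.resize(o,None,fx=s,fy=s,interpolation=cv2.INTER_CUBIC)
    cv2.imwrite('pics/'+name+'.png',o[:,:,::-1]); return im
def proj(cam,X):
    c=bot.calibration(cam); X=np.atleast_2d(X); P=X@np.array(c['R']).T+np.array(c['t'])
    a=P[:,:2]/P[:,2:]; r2=(a**2).sum(1,keepdims=True); a=a*(1+c['k1']*r2)
    return a*[c['fx'],c['fy']]+[c['cx'],c['cy']]
def onplane(cam,uv,z):
    c=bot.calibration(cam); uv=np.atleast_2d(np.array(uv,float)); d=(uv-[c['cx'],c['cy']])/[c['fx'],c['fy']]
    a=d.copy()
    for _ in range(30): a=d/(1+c['k1']*(a**2).sum(1,keepdims=True))
    R=np.array(c['R']); C=-R.T@np.array(c['t']); D=np.c_[a,np.ones(len(a))]@R
    return C+D*((z-C[2])/D[:,2:])
E
python3 - <<'E'
from h import *
snap('scene','s0',s=1.5);snap('top','t0',s=1.5)
s=bot.get_state()
for k in s: print(k,np.round(s[k],3))
for c in('scene','top'):
    k=bot.calibration(c); print(c,k['fx'],k['k1'],-np.array(k['R']).T@np.array(k['t']))
    print(np.round(k['R'],2))
    for q in('tin','mark','pull','lid','insert','scoop'):
        print(q,[(round(m['score'],2),m['box'],np.argwhere(m['region']).mean(0)[::-1].round(1)) for m in bot.masks_of(c,q)[:4]])
E
```

```text
pics
t 0.1
qpos [-1.413  0.246  1.559 -0.     1.339 -0.174]
joint_vel [ 0.001 -0.003 -0.002 -0.001  0.001 -0.   ]
effort [ 1.0000e-03 -4.1691e+01 -3.1553e+01  6.9000e-02  3.1000e-02 -0.0000e+00]
tcp_pos [ 0.212 -0.614  0.204]
tool_rot [ 0.814 -0.581 -0.001 -0.001]
wrist_force [-0.094  0.027 -0.099]
torque [-0.006  0.059  0.035]
grip_width 0.094
scene 482.214026155201 -0.08587333419276216 [ 1.28915249 -0.10755926  1.06951352]
[[ 0.09  1.    0.02]
 [ 0.77 -0.06 -0.63]
 [-0.63  0.07 -0.78]]
tin [(0.81, [340.5, 124.2, 24.6, 26.3], array([351.9, 136.8])), (0.75, [242.4, 195.5, 20.4, 25.9], array([248.7, 205.9])), (0.7, [108.4, 142.9, 22.1, 20.8], array([118.2, 150.8]))]
mark [(0.61, [320.5, 207.7, 19.1, 40.2], array([329.6, 228. ]))]
pull [(0.89, [226.1, 208.6, 66.7, 63.5], array([258.9, 242.8]))]
lid [(0.64, [223.9, 216.2, 71.1, 55.7], array([258.8, 242.4]))]
insert [(0.78, [174.6, 189.0, 172.0, 105.3], array([256.9, 243.7]))]
scoop [(0.72, [179.8, 212.4, 30.3, 20.6], array([189.5, 221.5]))]
top 442.479612478586 -0.09263558580543782 [ 0.39720756 -0.00468403  1.47329276]
[[ 0.   -1.    0.01]
 [-1.   -0.   -0.06]
 [ 0.06 -0.01 -1.  ]]
tin [(0.7, [140.9, 260.2, 22.8, 19.5], array([152.3, 272.6])), (0.63, [360.9, 254.5, 19.0, 25.3], array([371.4, 266.8])), (0.61, [250.5, 180.7, 15.4, 19.6], array([257.6, 187.5]))]
mark []
pull [(0.6, [227.9, 123.0, 51.6, 54.7], array([253.3, 147.7]))]
lid [(0.77, [234.3, 127.0, 42.0, 48.0], array([253.4, 147.5]))]
insert [(0.94, [187.3, 116.4, 133.5, 96.8], array([254. , 165.5]))]
scoop [(0.69, [291.6, 175.9, 23.5, 15.3], array([301. , 183.4]))]
```

View pics/s0.png

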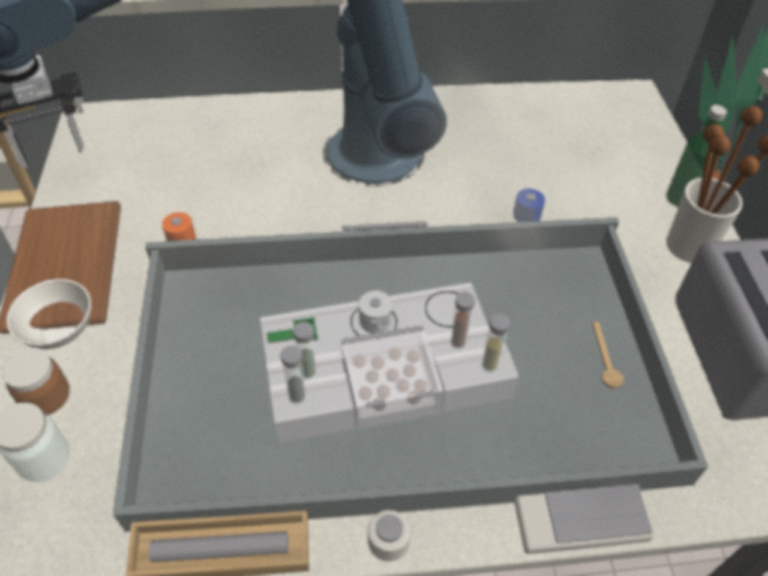

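View pics/t0.png

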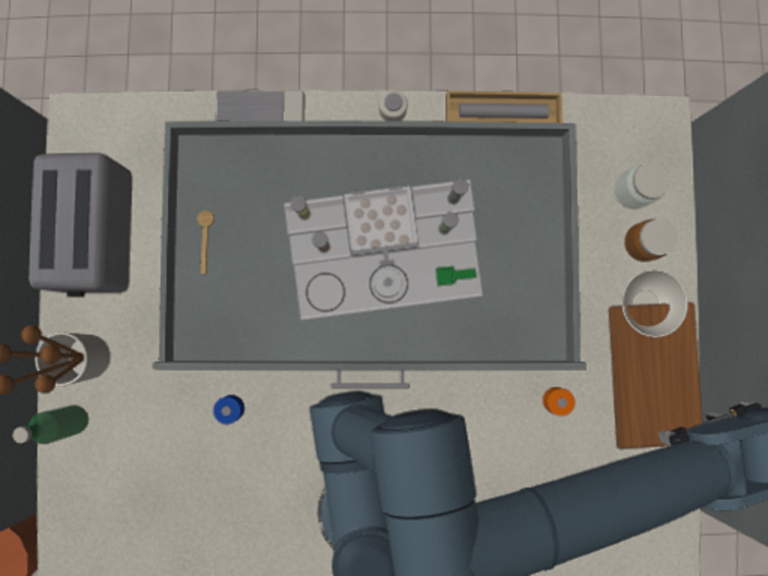

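Run:
```python
from h import *
snap('scene','s1',(160,170,200,150),4);snap('top','t1',(170,100,170,125),4.6)
```

```text
(no output)
```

View pics/s1.png

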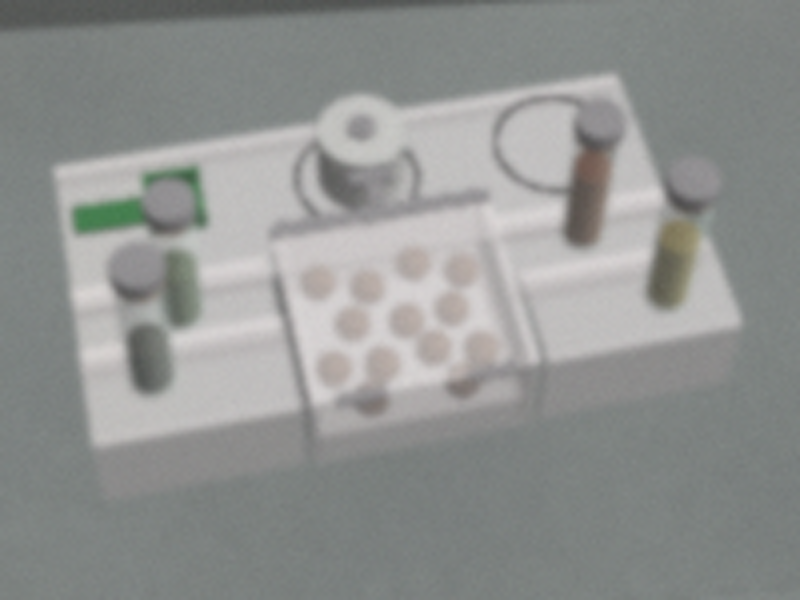

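View pics/t1.png

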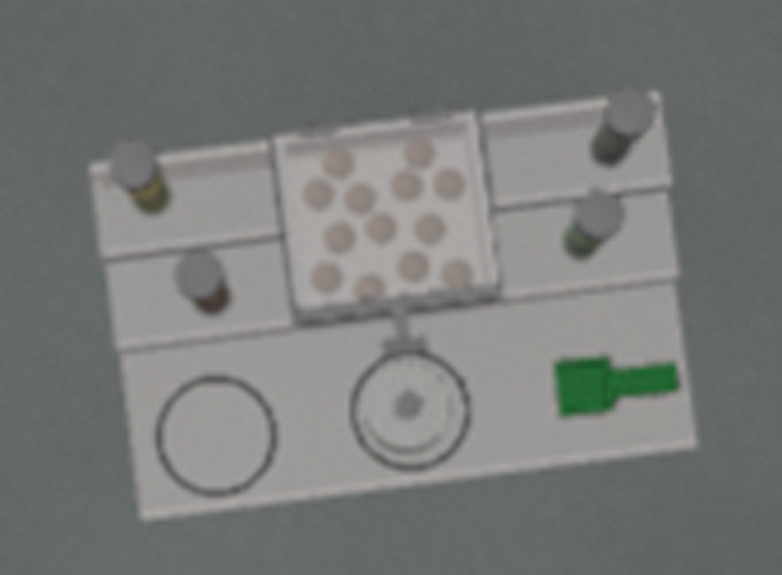

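Run:
```python
from h import *
from scipy.optimize import least_squares
f=lambda p:np.array(p)/4.6+[170,100]
g=lambda p:np.array(p)/4+[160,170]
# top: (insert pts mm) -> crop px ; 
T=[((-52,200,20),(140,520)),((-52,-200,20),(697,447)),((0,0,20),(410,408)),((198,200,70),(90,163)),((198,-200,70),(660,92))]
S=[((-52,-200,20),(54,172)),((-52,200,20),(618,76)),((198,200,70),(742,323)),((198,-200,70),(94,442))]
def W(p,q):
    c,s=np.cos(p[2]),np.sin(p[2]); q=np.array(q,float)/1000
    return np.stack([p[0]+c*q[:,0]-s*q[:,1],p[1]+s*q[:,0]+c*q[:,1],q[:,2]+.006],1)
def r(p,a=1,b=1):
    o=[]
    if a:o.append(proj('top',W(p,[x[0] for x in T]))-f([x[1] for x in T]))
    if b:o.append(proj('scene',W(p,[x[0] for x in S]))-g([x[1] for x in S]))
    return np.concatenate(o).ravel()
for ab in((1,1),(1,0),(0,1)):
    s=least_squares(r,[.45,0,0],args=ab); print(s.x.round(4),s.fun.reshape(-1,2).round(1).tolist())
    if ab==(1,1):P=s.x
np.save('P.npy',P)
c,sn=np.cos(P[2]),np.sin(P[2])
def loc(w): d=np.array(w)[:2]-P[:2]; return (np.array([[c,sn],[-sn,c]])@d*1000).round(1)
a=onplane('top',f((407,404)),.0815)[0];print('tin btn top',a,loc(a))
a=onplane('scene',g((361,127)),.0815)[0];print('tin btn scene',a,loc(a))
for n,p in(('free',(216,435)),('mid',(410,408))):
    a=onplane('top',f(p),.026)[0];print(n,a,loc(a))
a=onplane('scene',g((555,142)),.026)[0];print('free scene',a,loc(a))
a=onplane('top',f((403,345)),.078)[0];print('pull',a,loc(a))
print(W(P,[(40,0,72),(198,0,72)]))
for n,z in(('tube0',0),):pass
for p,z in (((201,270),.173),((133,162),.198),((600,212),.173),((628,112),.198)):
    a=onplane('top',f(p),z)[0];print('tubecap',a,loc(a))
```

```text
[ 0.502  -0.0404  0.131 ] [[-0.2, -0.5], [-0.4, -0.4], [-0.4, 0.3], [-0.5, -0.8], [-0.7, -1.0], [-0.5, -2.1], [-0.8, -1.3], [0.0, 0.0], [-0.8, 0.7]]
[ 0.5005 -0.0419  0.1298] [[0.2, -0.1], [-0.0, 0.2], [0.1, 0.8], [-0.0, -0.4], [-0.2, -0.4]]
[ 0.5036 -0.0393  0.1315] [[-0.1, -1.6], [-0.3, -0.9], [0.6, 0.5], [-0.2, 1.3]]
tin btn top [ 0.50162946 -0.03814253  0.0815    ] [-0.1  2.3]
tin btn scene [ 0.50516523 -0.03707553  0.0815    ] [3.6 2.9]
free [0.48341713 0.09653993 0.026     ] [ -0.5 138.2]
mid [ 0.50293731 -0.04161716  0.026     ] [ 0.8 -1.3]
free scene [0.48464323 0.0990914  0.026     ] [  1.  140.6]
pull [ 0.54264234 -0.0354637   0.078     ] [40.9 -0.4]
[[ 0.5416578  -0.03522403  0.078     ]
 [ 0.69830449 -0.01458878  0.078     ]]
tubecap [0.5809736  0.09660637 0.173     ] [ 96.2 125.6]
tubecap [0.64640959 0.13834983 0.198     ] [166.5 158.4]
tubecap [ 0.6195324  -0.16077767  0.173     ] [ 100.8 -134.6]
tubecap [ 0.6797997 -0.1762135  0.198    ] [ 158.5 -157.8]
```

```bash
cat >> h.py <<'E'
from scipy.spatial.transform import Rotation as Ro
P=np.array([.5015,-.041,.131])
def W(q):
    c,s=np.cos(P[2]),np.sin(P[2]); q=np.array(q,float)/1000
    return np.array([P[0]+c*q[0]-s*q[1],P[1]+s*q[0]+c*q[1],q[2]+.006])
def go(q):  # insert mm target for TCP
    s=bot.get_state(); R=Ro.from_quat(s['tool_rot'])
    y=P[2]-np.pi/2; G=np.array([[np.cos(y),np.sin(y),0],[np.sin(y),-np.cos(y),0],[0,0,-1]])
    G=Ro.from_matrix(G)
    t=(R.inv()*G).as_rotvec()/np.pi
    d=W(q)-s['tcp_pos']
    c,sn=np.cos(P[2]),np.sin(P[2]); e=s['tcp_pos']-[P[0],P[1],.006]
    print('t',round(s['t'],2),'insert mm',np.round([c*e[0]+sn*e[1],-sn*e[0]+c*e[1],e[2]],4)*1000,'F',np.round(s['wrist_force'],1),'w',round(s['grip_width'],4))
    print('turn',t.round(4),'slide now-frame',(R.inv().apply(d)/.8).round(4),'goal-frame',(G.inv().apply(d)/.8).round(4))
E
python3 - <<'E'
from h import *
go((0,2,195))
E
```

```text
t 0.8 insert mm [-362.2 -530.8  199.5] F [-0.  -0.6 -0. ] w 0.094
turn [ 0.     -0.      0.0639] slide now-frame [-0.5623 -0.5765  0.0056] goal-frame [-0.666  -0.4528  0.0056]
```

drive_tool(
  slide=[
    [0,0,0],
    [0,0,0],
  ],
  turn=[
    [0,0,0.032],
    [0,0,0.032],
  ],
  hand=[1,1],
)

```text
t: 1.0
tcp_pos: [0.2117, -0.6146, 0.2055]
tool_rot: [0.75, -0.661, 0.0, 0.0]
wrist_force: [0.0, -0.4, -0.0]
grip_width: 0.0939
```

Run:
```python
from h import *
go((0,2,195))
```

```text
t 1.0 insert mm [-362.2 -530.8  199.5] F [ 0.  -0.4 -0. ] w 0.0939
turn [-0.     -0.     -0.0014] slide now-frame [-0.668  -0.4498  0.0056] goal-frame [-0.666  -0.4528  0.0056]
```

drive_tool(
  slide=[
    [-0.0445,-0.03,0],
    [-0.0445,-0.03,0],
    [-0.0445,-0.03,0],
    [-0.0445,-0.03,0],
    [-0.0445,-0.03,0],
  ],
  turn=[
    [0,0,0],
    [0,0,0],
    [0,0,0],
    [0,0,0],
    [0,0,0],
  ],
  hand=[1,1,1,1,1],
)

```text
t: 1.5
tcp_pos: [0.308, -0.4209, 0.2056]
tool_rot: [0.752, -0.66, 0.0, 0.0]
wrist_force: [0.2, 0.3, 0.4]
grip_width: 0.0941
```

drive_tool(
  slide=[
    [-0.0445,-0.03,0],
    [-0.0445,-0.03,0],
    [-0.0445,-0.03,0],
    [-0.0445,-0.03,0],
    [-0.0445,-0.03,0],
  ],
  turn=[
    [0,0,0],
    [0,0,0],
    [0,0,0],
    [0,0,0],
    [0,0,0],
  ],
  hand=[1,1,1,1,1],
)

```text
t: 2.0
tcp_pos: [0.4038, -0.2288, 0.2058]
tool_rot: [0.752, -0.66, 0.0, -0.0]
wrist_force: [1.2, -0.8, -0.1]
grip_width: 0.0941
```

Run:
```python
from h import *
go((0,2,195))
```

```text
t 2.0 insert mm [-121.4 -173.4  199.8] F [ 1.2 -0.8 -0.1] w 0.0941
turn [-0.0002 -0.0002 -0.0002] slide now-frame [-0.2194 -0.1516  0.0059] goal-frame [-0.2193 -0.1517  0.006 ]
```

drive_tool(
  slide=[
    [-0.0438,-0.0303,0],
    [-0.0438,-0.0303,0],
    [-0.0438,-0.0303,0],
    [-0.0438,-0.0303,0],
    [-0.0438,-0.0303,0],
  ],
  turn=[
    [0,0,0],
    [0,0,0],
    [0,0,0],
    [0,0,0],
    [0,0,0],
  ],
  hand=[1,1,1,1,1],
)

```text
t: 2.5
tcp_pos: [0.5012, -0.0391, 0.2058]
tool_rot: [0.752, -0.659, 0.0, -0.0]
wrist_force: [1.5, -0.8, 0.3]
grip_width: 0.0945
```

drive_tool(
  slide=[
    [0,0,0],
    [0,0,0],
  ],
  turn=[
    [0,0,0],
    [0,0,0],
  ],
  hand=[1,1],
)

```text
t: 2.7
tcp_pos: [0.5006, -0.0403, 0.2054]
tool_rot: [0.752, -0.659, -0.0, 0.0]
wrist_force: [-0.3, 0.2, -0.8]
grip_width: 0.0941
```

Run:
```python
from h import *
go((0,2,36))
snap('scene','s2',(160,120,200,150),4)
```

```text
t 2.7 insert mm [ -0.8   0.8 199.4] F [-0.3  0.2 -0.8] w 0.0941
turn [ 0.0001 -0.0001  0.0006] slide now-frame [-0.0015 -0.0011  0.2042] goal-frame [-0.0015 -0.001   0.2042]
```

View pics/s2.png

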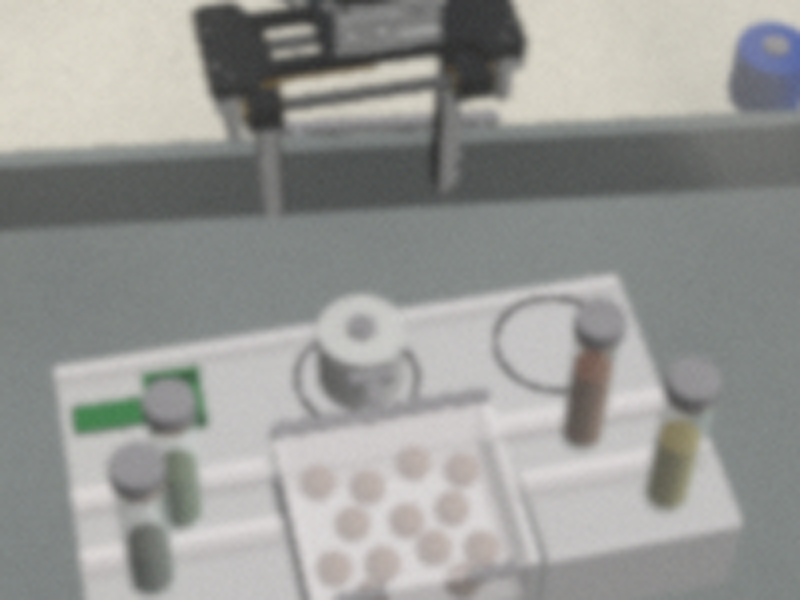

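The open gripper hangs over the tin (button near (361,328) in the crop). Its long side runs along the step, and the scoop and tubes are clear. I'll descend now.

drive_tool(
  slide=[
    [-0.0015,-0.001,0.05],
    [0,0,0.05],
    [0,0,0.05],
    [0,0,0.05],
    [0,0,0.004],
  ],
  turn=[
    [0,0,0],
    [0,0,0],
    [0,0,0],
    [0,0,0],
    [0,0,0],
  ],
  hand=[1,1,1,1,1],
)

```text
t: 3.25
tcp_pos: [0.4965, -0.0397, 0.0375]
tool_rot: [0.751, -0.66, -0.005, 0.002]
wrist_force: [-0.2, 0.3, -0.3]
grip_width: 0.0937
```

drive_tool(
  slide=[
    [0,0,0],
    [0,0,0],
    [0,0,0],
    [0,0,0],
    [0,0,0],
  ],
  turn=[
    [0,0,0],
    [0,0,0],
    [0,0,0],
    [0,0,0],
    [0,0,0],
  ],
  hand=[0.45,0.45,0.4,0.4,0.4],
  newtons=5,
)

```text
t: 3.75
tcp_pos: [0.502, -0.0397, 0.0434]
tool_rot: [0.752, -0.659, 0.001, -0.0]
wrist_force: [-0.5, 0.1, 0.0]
grip_width: 0.0657
```

Run:
```python
from h import *
go((0,2,36))
snap('scene','s3',(160,120,200,150),4)
snap('top','t3',(170,100,170,125),4.6)
```

```text
t 3.75 insert mm [ 0.7  1.2 37.4] F [-0.5  0.1  0. ] w 0.0657
turn [-0.0006 -0.0003 -0.    ] slide now-frame [-0.001   0.0008  0.0017] goal-frame [-0.001   0.0008  0.0017]
```

View pics/s3.png

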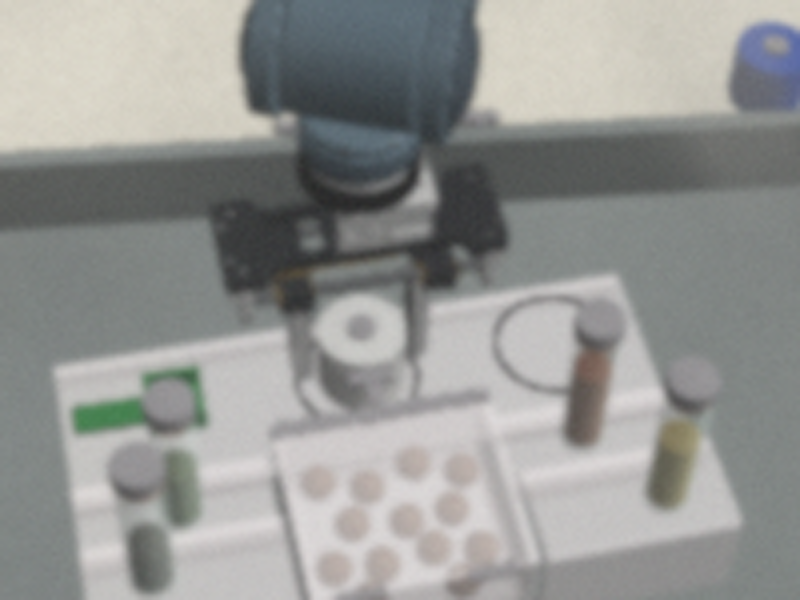

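drive_tool(
  slide=[
    [0,0,0],
    [0,0,0],
    [0,0,0],
    [0,0,0],
  ],
  turn=[
    [0,0,0],
    [0,0,0],
    [0,0,0],
    [0,0,0],
  ],
  hand=[0.2,0.2,0.2,0.2],
  newtons=4,
)

```text
t: 4.25
tcp_pos: [0.5013, -0.0393, 0.0424]
tool_rot: [0.752, -0.659, -0.0, -0.0]
wrist_force: [-1.4, 1.2, 3.8]
grip_width: 0.0602
```

Run:
```python
from h import *
go((0,2,36)); go((0,139.5,36))
```

```text
t 4.25 insert mm [ 0.   1.7 36.4] F [-1.4  1.2  3.8] w 0.0602
turn [-0.      0.0001 -0.0001] slide now-frame [-0.0004  0.      0.0005] goal-frame [-0.0004  0.      0.0005]
t 4.25 insert mm [ 0.   1.7 36.4] F [-1.4  1.2  3.8] w 0.0602
turn [-0.      0.0001 -0.0001] slide now-frame [-1.723e-01  1.000e-04  6.000e-04] goal-frame [-0.1723  0.      0.0005]
```

drive_tool(
  slide=[
    [-0.004,0,0.0004],
    [-0.008,0,0.0004],
    [-0.01,0,0],
    [-0.01,0,0],
    [-0.01,0,0],
  ],
  turn=[
    [0,0,0],
    [0,0,0],
    [0,0,0],
    [0,0,0],
    [0,0,0],
  ],
  hand=[0.2,0.2,0.2,0.2,0.2],
)

```text
t: 4.75
tcp_pos: [0.4976, -0.006, 0.0423]
tool_rot: [0.752, -0.659, 0.001, -0.0]
wrist_force: [-0.7, -2.6, 5.3]
grip_width: 0.06
```

drive_tool(
  slide=[
    [-0.01,0,0],
    [-0.01,0,0],
    [-0.01,0,0],
    [-0.01,0,0],
    [-0.01,0,0],
  ],
  turn=[
    [0,0,0],
    [0,0,0],
    [0,0,0],
    [0,0,0],
    [0,0,0],
  ],
  hand=[0.2,0.2,0.2,0.2,0.2],
)

```text
t: 5.25
tcp_pos: [0.4923, 0.0338, 0.0423]
tool_rot: [0.752, -0.659, 0.001, -0.0]
wrist_force: [1.6, -4.1, 5.9]
grip_width: 0.0598
```

Run:
```python
from h import *
go((0,139.5,36))
snap('scene','s4',(160,120,200,150),4)
```

```text
t 5.25 insert mm [ 0.7 75.4 36.3] F [ 1.6 -4.1  5.9] w 0.0598
turn [-0.0005 -0.0005  0.0002] slide now-frame [-0.0802  0.0008  0.0003] goal-frame [-0.0802  0.0008  0.0004]
```

View pics/s4.png

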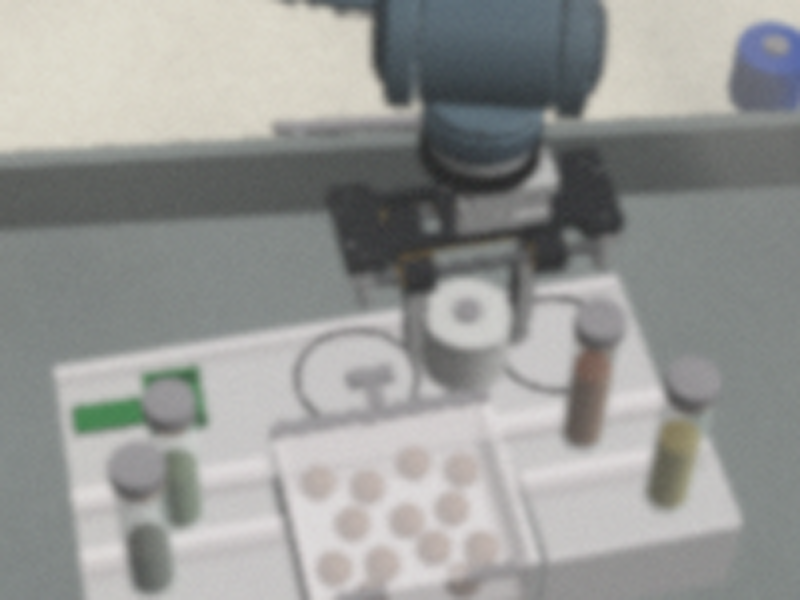

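The tin slides upright: its button is now at (467,310) in the crop, and the pull's T shows at (370,376). Upward wrist force of about 5 N confirms it still presses on the step.

drive_tool(
  slide=[
    [-0.01,0,0],
    [-0.01,0,0],
    [-0.01,0,0],
    [-0.01,0,0],
    [-0.01,0,0],
  ],
  turn=[
    [0,0,0],
    [0,0,0],
    [0,0,0],
    [0,0,0],
    [0,0,0],
  ],
  hand=[0.2,0.2,0.2,0.2,0.2],
)

```text
t: 5.8
tcp_pos: [0.4868, 0.0736, 0.0422]
tool_rot: [0.752, -0.659, 0.001, -0.0]
wrist_force: [0.1, -4.1, 6.2]
grip_width: 0.0599
```

drive_tool(
  slide=[
    [-0.01,0,0],
    [-0.01,0,0],
    [-0.008,0,0],
    [0,0,0],
    [0,0,0],
  ],
  turn=[
    [0,0,0],
    [0,0,0],
    [0,0,0],
    [0,0,0],
    [0,0,0],
  ],
  hand=[0.2,0.2,0.2,0.2,0.2],
)

```text
t: 6.3
tcp_pos: [0.4837, 0.0966, 0.0421]
tool_rot: [0.752, -0.659, -0.0, -0.001]
wrist_force: [1.0, 0.8, 6.3]
grip_width: 0.06
```

Run:
```python
from h import *
go((0,139.5,36))
snap('scene','s5',(160,120,200,150),4)
snap('top','t5',(170,100,170,125),4.6)
```

```text
t 6.3 insert mm [  0.3 138.8  36.1] F [1.  0.8 6.3] w 0.06
turn [-0.0003  0.0004  0.    ] slide now-frame [-0.0009  0.0004  0.0001] goal-frame [-0.0009  0.0004  0.0001]
```

View pics/s5.png

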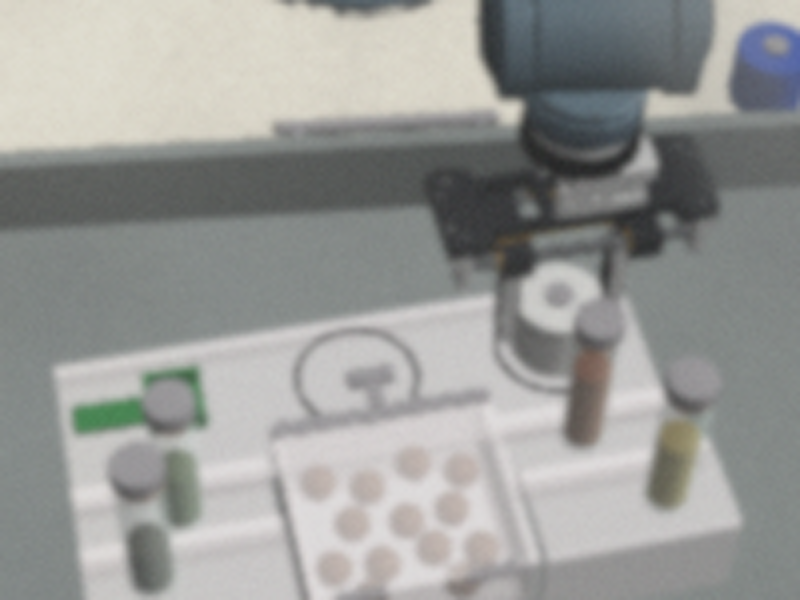

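View pics/t5.png

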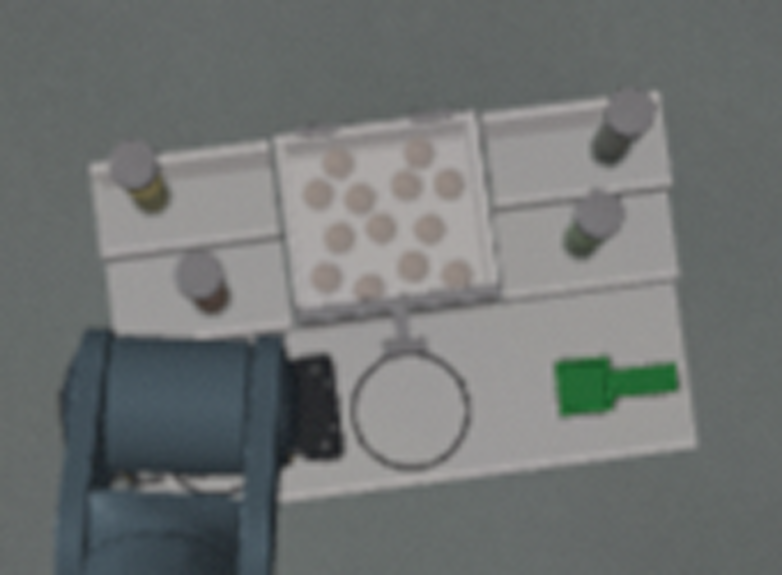

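drive_tool(
  slide=[
    [0,0,0],
    [0,0,0],
    [0,0,0],
    [0,0,0],
  ],
  turn=[
    [0,0,0],
    [0,0,0],
    [0,0,0],
    [0,0,0],
  ],
  hand=[0.5,0.5,0.5,0.5],
)

```text
t: 6.8
tcp_pos: [0.4829, 0.0955, 0.0411]
tool_rot: [0.752, -0.659, -0.001, 0.0]
wrist_force: [-1.1, 0.7, 0.1]
grip_width: 0.0704
```

drive_tool(
  slide=[
    [0,0,-0.015],
    [0,0,-0.035],
    [0,0,-0.045],
    [0,0,-0.045],
    [0,0,0],
  ],
  turn=[
    [0,0,0],
    [0,0,0],
    [0,0,0],
    [0,0,0],
    [0,0,0],
  ],
  hand=[0.5,0.5,0.5,0.5,0.5],
)

```text
t: 7.3
tcp_pos: [0.4874, 0.0953, 0.1601]
tool_rot: [0.752, -0.659, 0.004, -0.004]
wrist_force: [0.2, 0.1, 0.4]
grip_width: 0.0705
```

Run:
```python
from h import *
go((40,0,150))
g=lambda p:np.array(p)/4+[160,120]
for p in((370,376),):
    a=onplane('scene',g(p),.078)[0];print('pull scene',a)
print('pull model',W((40,0,72)))
```

```text
t 7.3 insert mm [  3.8 136.9 154.1] F [0.2 0.1 0.4] w 0.0705
turn [-0.0036 -0.0006 -0.0001] slide now-frame [ 0.1712 -0.0452  0.006 ] goal-frame [ 0.1712 -0.0453  0.0052]
pull scene [ 0.54305146 -0.03435507  0.078     ]
pull model [ 0.54115727 -0.03577497  0.078     ]
```

drive_tool(
  slide=[
    [0.034,-0.009,0],
    [0.034,-0.009,0],
    [0.034,-0.009,0],
    [0.034,-0.009,0],
    [0.034,-0.009,0],
  ],
  turn=[
    [0,0,0],
    [0,0,0],
    [0,0,0],
    [0,0,0],
    [0,0,0],
  ],
  hand=[0.2,0.2,0.2,0.2,0.2],
)

```text
t: 7.8
tcp_pos: [0.5369, -0.0358, 0.1533]
tool_rot: [0.752, -0.659, -0.0, 0.0]
wrist_force: [-0.1, 0.4, 0.3]
grip_width: 0.0563
```

drive_tool(
  slide=[
    [0,0,0],
    [0,0,0],
    [0,0,0],
  ],
  turn=[
    [0,0,0],
    [0,0,0],
    [0,0,0],
  ],
  hand=[0.2,0.2,0.2],
)

```text
t: 8.1
tcp_pos: [0.5363, -0.0339, 0.1533]
tool_rot: [0.752, -0.659, -0.001, 0.0]
wrist_force: [0.3, -0.3, 0.6]
grip_width: 0.0564
```

Run:
```python
from h import *
go((41,0,57))
snap('scene','s6',(160,120,200,150),4)
snap('top','t6',(170,100,170,125),4.6)
```

```text
t 8.1 insert mm [ 35.4   2.5 147.3] F [ 0.3 -0.3  0.6] w 0.0564
turn [0.0003 0.0002 0.0001] slide now-frame [ 0.0032 -0.0071  0.1128] goal-frame [ 0.0031 -0.007   0.1128]
```

View pics/s6.png

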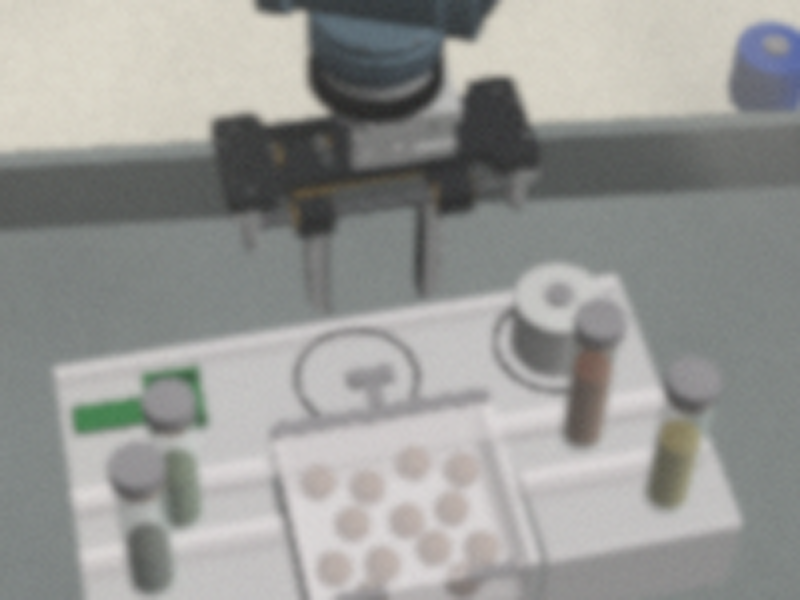

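View pics/t6.png

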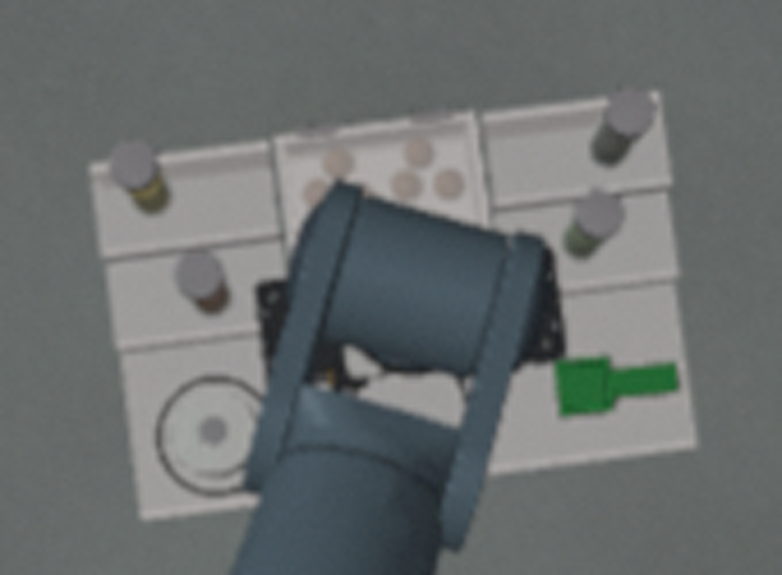

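drive_tool(
  slide=[
    [0.003,-0.007,0.02],
    [0,0,0.03],
    [0,0,0.03],
    [0,0,0.02],
    [0,0,0.012],
  ],
  turn=[
    [0,0,0],
    [0,0,0],
    [0,0,0],
    [0,0,0],
    [0,0,0],
  ],
  hand=[0.2,0.2,0.2,0.2,0.2],
)

```text
t: 8.7
tcp_pos: [0.5417, -0.0354, 0.0625]
tool_rot: [0.752, -0.659, -0.001, 0.0]
wrist_force: [0.3, -0.7, 0.1]
grip_width: 0.0563
```

drive_tool(
  slide=[
    [0,0,0],
    [0,0,0],
    [0,0,0],
  ],
  turn=[
    [0,0,0],
    [0,0,0],
    [0,0,0],
  ],
  hand=[0,0,0],
)

```text
t: 9.0
tcp_pos: [0.5437, -0.0366, 0.0653]
tool_rot: [0.752, -0.659, 0.001, -0.0]
wrist_force: [-0.1, 0.0, 0.1]
grip_width: 0.0468
```

Run:
```python
from h import *
go((41,0,57))
snap('scene','s7',(220,180,100,75),8)
```

```text
t 9.0 insert mm [42.4 -1.1 59.3] F [-0.1  0.   0.1] w 0.0468
turn [-0.0006 -0.0003 -0.    ] slide now-frame [-0.0014  0.0018  0.0028] goal-frame [-0.0014  0.0018  0.0028]
```

View pics/s7.png

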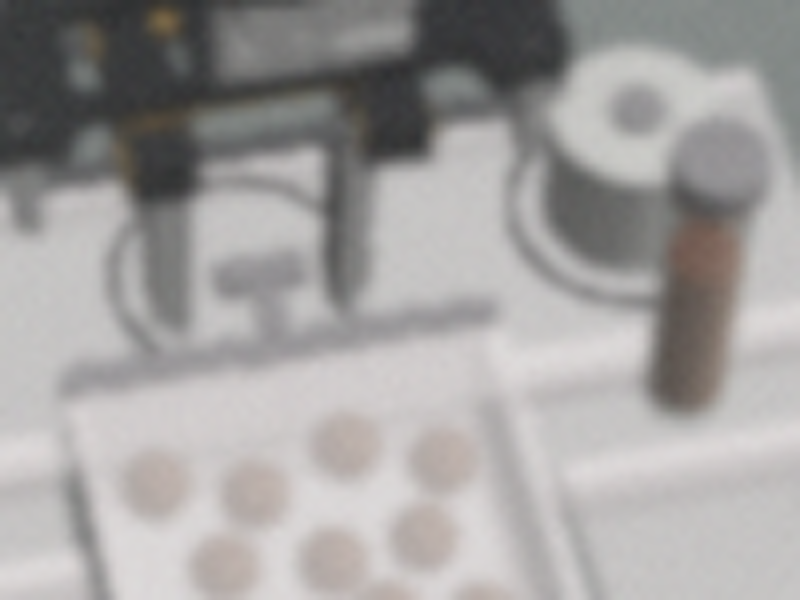

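drive_tool(
  slide=[
    [-0.0014,0.0015,0.0025],
    [0,0,0],
    [0,0,0],
    [0,0,0],
    [0,0,0],
  ],
  turn=[
    [0,0,0],
    [0,0,0],
    [0,0,0],
    [0,0,0],
    [0,0,0],
  ],
  hand=[-0.1,-0.5,-0.6,-0.6,-0.6],
  newtons=14,
)

```text
t: 9.55
tcp_pos: [0.5414, -0.0352, 0.0621]
tool_rot: [0.752, -0.659, -0.0, -0.0]
wrist_force: [-1.3, 2.3, 1.3]
grip_width: 0.03
```

drive_tool(
  slide=[
    [0,0,0],
    [0,0,0],
    [0,0,0],
  ],
  turn=[
    [0,0,0],
    [0,0,0],
    [0,0,0],
  ],
  hand=[-0.6,-0.6,-0.6],
)

```text
t: 9.85
tcp_pos: [0.5414, -0.0352, 0.0621]
tool_rot: [0.752, -0.659, -0.0, -0.0]
wrist_force: [-1.4, 4.0, 2.0]
grip_width: 0.0297
```

Run:
```python
from h import *
go((41,0,57))
snap('scene','s8',(220,180,100,75),8)
```

```text
t 9.85 insert mm [40.3  0.5 56.1] F [-1.4  4.   2. ] w 0.0297
turn [ 0.0001  0.0002 -0.0001] slide now-frame [ 0.0006 -0.0009 -0.0012] goal-frame [ 0.0006 -0.0009 -0.0012]
```

View pics/s8.png

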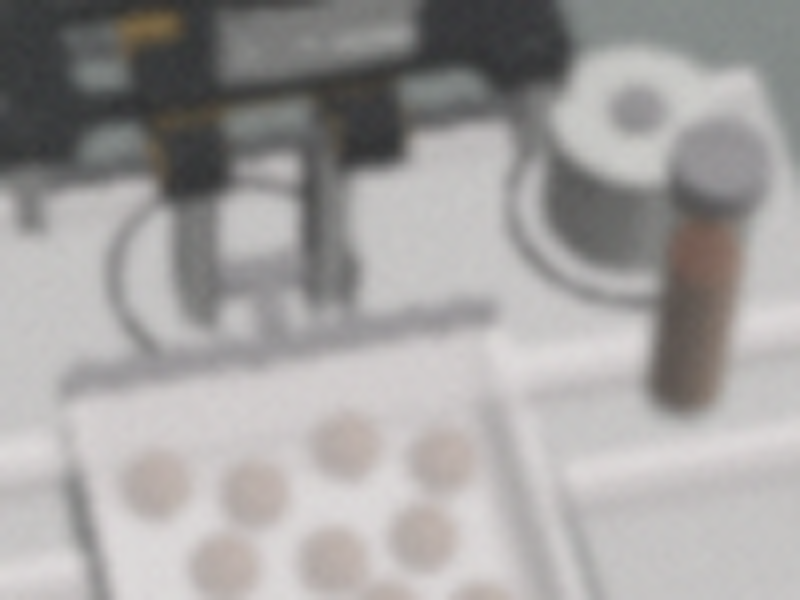

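drive_tool(
  slide=[
    [0,-0.0003,-0.0103],
    [0,-0.0008,-0.0103],
    [0,-0.0013,-0.0103],
    [0,-0.0019,-0.0102],
    [0,-0.0024,-0.0101],
  ],
  turn=[
    [0,0,0],
    [0,0,0],
    [0,0,0],
    [0,0,0],
    [0,0,0],
  ],
  hand=[-0.6,-0.6,-0.6,-0.6,-0.6],
)

```text
t: 10.4
tcp_pos: [0.5467, -0.0346, 0.1036]
tool_rot: [0.752, -0.659, -0.0, -0.0]
wrist_force: [0.4, 4.2, -1.9]
grip_width: 0.0299
```

Run:
```python
from h import *
go((45.4,0,98))
snap('scene','s9',(220,160,120,90),6.5)
```

```text
t 10.4 insert mm [45.6  0.5 97.6] F [ 0.4  4.2 -1.9] w 0.0299
turn [ 0.0001  0.0002 -0.0001] slide now-frame [ 0.0006  0.0003 -0.0004] goal-frame [ 0.0006  0.0003 -0.0004]
```

View pics/s9.png

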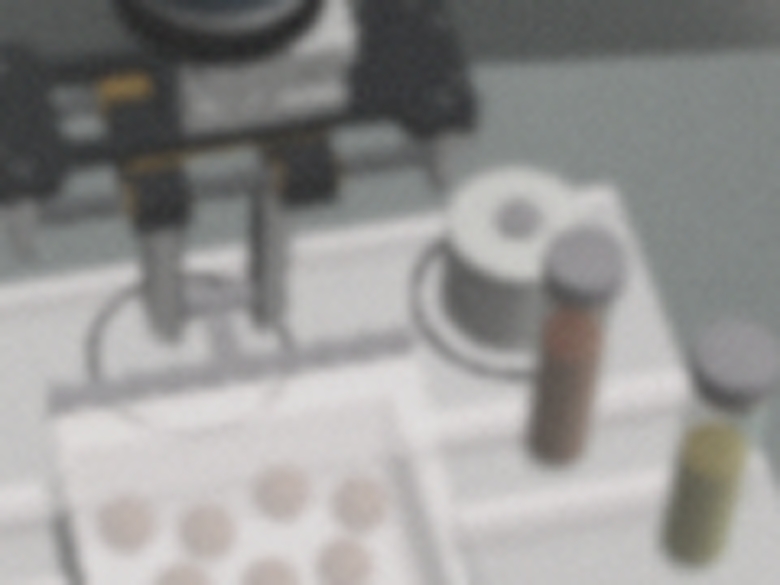

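The lid rises with the bar, which sits between the fingers near (215,295) in the crop. The ring now shows through the clear lid, and forces are small.

drive_tool(
  slide=[
    [0,-0.0029,-0.0099],
    [0,-0.0035,-0.0097],
    [0,-0.004,-0.0096],
    [0,-0.0045,-0.0093],
    [0,-0.0049,-0.0091],
  ],
  turn=[
    [0,0,0],
    [0,0,0],
    [0,0,0],
    [0,0,0],
    [0,0,0],
  ],
  hand=[-0.6,-0.6,-0.6,-0.6,-0.6],
)

```text
t: 10.95
tcp_pos: [0.5626, -0.0324, 0.1418]
tool_rot: [0.752, -0.659, -0.0, -0.0]
wrist_force: [0.5, 5.4, -1.0]
grip_width: 0.0298
```

drive_tool(
  slide=[
    [0,-0.0054,-0.0088],
    [0,-0.0059,-0.0085],
    [0,-0.0063,-0.0082],
    [0,-0.0067,-0.0079],
    [0,-0.0071,-0.0075],
  ],
  turn=[
    [0,0,0],
    [0,0,0],
    [0,0,0],
    [0,0,0],
    [0,0,0],
  ],
  hand=[-0.6,-0.6,-0.6,-0.6,-0.6],
)

```text
t: 11.45
tcp_pos: [0.5876, -0.0291, 0.1745]
tool_rot: [0.752, -0.659, -0.0, -0.0]
wrist_force: [1.0, 4.4, -3.2]
grip_width: 0.0295
```

drive_tool(
  slide=[
    [0,0,0],
    [0,0,0],
  ],
  turn=[
    [0,0,0],
    [0,0,0],
  ],
  hand=[-0.6,-0.6],
)

```text
t: 11.65
tcp_pos: [0.5878, -0.0291, 0.1746]
tool_rot: [0.752, -0.659, -0.0, -0.0]
wrist_force: [-0.5, 5.6, -0.9]
grip_width: 0.0299
```

Run:
```python
from h import *
go((86.3,0,168))
snap('scene','s10',(200,150,140,105),5.5)
snap('top','t10',(170,100,170,125),4.6)
```

```text
t 11.65 insert mm [ 87.1   0.5 168.6] F [-0.5  5.6 -0.9] w 0.0299
turn [-0.0001  0.0002 -0.    ] slide now-frame [0.0007 0.001  0.0008] goal-frame [0.0007 0.001  0.0008]
```

View pics/s10.png

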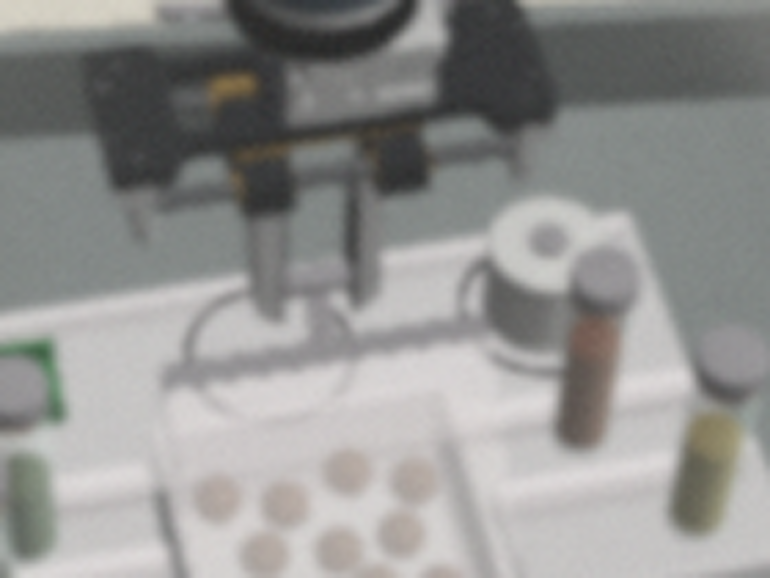

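View pics/t10.png

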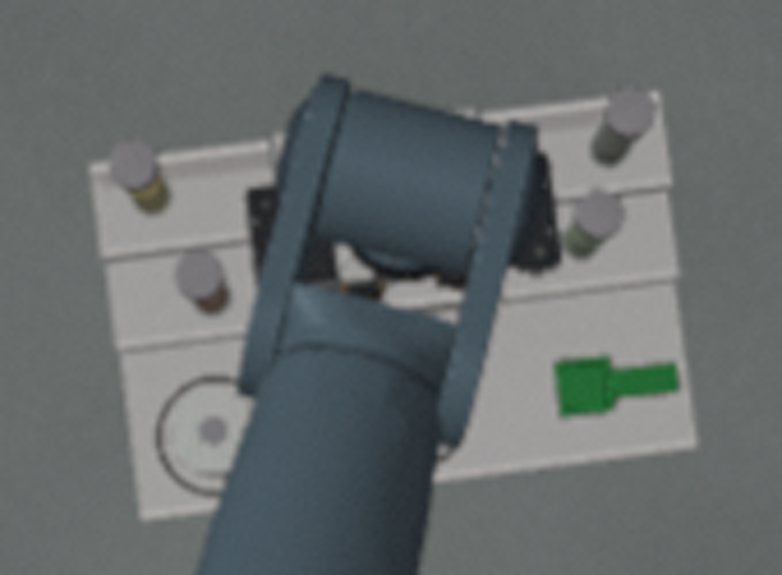

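Run:
```python
from h import *
for a in(36,39,42,45,48,51):
    t=np.radians(a);f=lambda r,y:W((198-r*np.cos(t),y,72+r*np.sin(t)))
    print(a,((proj('scene',np.array([f(158,0),f(132,71),f(132,-71)]))-[200,150])*5.5).round(0).tolist())
s=bot.get_state();print(s['t'],s['joint_vel'])
```

```text
36 [[302.0, 274.0], [470.0, 306.0], [151.0, 360.0]]
39 [[305.0, 273.0], [473.0, 306.0], [153.0, 360.0]]
42 [[308.0, 274.0], [477.0, 307.0], [154.0, 361.0]]
45 [[311.0, 275.0], [480.0, 308.0], [156.0, 363.0]]
48 [[314.0, 278.0], [484.0, 310.0], [158.0, 365.0]]
51 [[318.0, 281.0], [488.0, 313.0], [160.0, 369.0]]
11.75 [-0.00075461 -0.00064305  0.00158949  0.00071313  0.00019029  0.00016669]
```

Run:
```python
from h import *
p=proj('scene',np.array([W((40,0,72)),W((66,71,72)),W((66,-71,72))]))
print(p.round(1), np.array([370/4+160,376/4+120]),np.array([[488/4+160,195/4+170],[272/4+160,228/4+170]]))
t=np.pi/4;f=lambda r,y:W((198-r*np.cos(t),y,72+r*np.sin(t)))
print(proj('scene',np.array([f(158,0),f(132,71),f(132,-71)])).round(1),np.array([[316,278],[484,323],[165,378]])/5.5+[200,150])
im=cv2.imread('pics/s10.png');cv2.imwrite('pics/s10b.png',cv2.resize(im[230:430,130:530],None,fx=2,fy=2))
```

```text
[[251.9 213.4]
 [281.1 216.8]
 [226.6 226.1]] [252.5 214. ] [[282.   218.75]
 [228.   227.  ]]
[[256.5 200. ]
 [287.3 206. ]
 [228.3 215.9]] [[257.45454545 200.54545455]
 [288.         208.72727273]
 [230.         218.72727273]]
```

View pics/s10b.png

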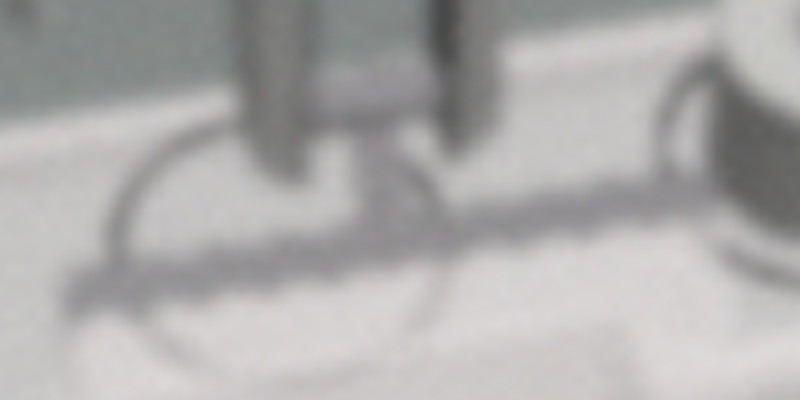

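Run:
```python
from h import *
go((86.3,0,168)); print(bot.sign_off())
```

```text
t 11.75 insert mm [ 87.    0.5 168.5] F [-0.5  4.9 -0.8] w 0.0298
turn [-0.0001  0.0002 -0.0001] slide now-frame [0.0007 0.0008 0.0006] goal-frame [0.0007 0.0008 0.0006]
the job is handed in; nothing more can be done
None
```

The tin now stands in the free left ring, the lid is held open at about 45°, and the job was handed in at 11.75 s.

- **Tin:** I gripped it lightly, at 4 N, and slid it about 137 mm along the step, pressing down slightly the whole way. The wrist showed about 4–6 N upward force, so it stayed on the step. The last top picture shows it inside the ring; the arm partly covers the right side.
- **Lid:** I pinched the pull's bar end to end and raised it along its arc. The grip still measures 29.8 mm on the 30 mm bar. The measured tool travel gives about 45.3°.
- **Camera check:** The scene picture agrees with that angle to within a few degrees. The lid's front edge showed up to 2.8 pixels from where I predicted, but it was already off by up to about 2 pixels with the lid shut.
- **Other things:** The tubes and the scoop look unmoved. The spoon was outside the later close-ups, and the arm never went near it. A steady sideways force of about 5 N remains at the wrist.

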